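# Stroke a row of sample-tube caps shut

### The arm

A 6-joint arm with a two-finger parallel gripper is mounted at the origin on the work surface. World frame = base frame: x ahead of the robot, y to its left, z up, the work surface at z = 0. Lengths are in m, angles in degrees, forces in N, time in s.
With the tool pointing down it reaches from about 0.35 to 0.875 m from the base axis. Payload 4.2 kg.
Tool frame: the origin (TCP) lies on the centre line of the jaws, within the pads' length; the fingertips stand 8 mm ahead of it and the grasp point (between the pads) lies 11 mm behind it; z points along the fingers, y is the direction in which the jaws open and shut (so a half turn about z gives the same grasp; the last joint's range is limited). The gripper opens to 87 mm and grips with 3 to 60 N. Pads are 19 mm wide; open, the fingers measure 117 mm over their backs; the gripper's body (75 mm by 190 mm) begins 51 mm behind the grasp point.
Start: joints at [-60.527, 22.042, 0.453, 0, -68.411, -14.817], TCP at [0.158, -0.605, 0.231] pointing down, gripper open.
Joint ranges: [-179.83, 179.83], [-69.29, 118.12], [-61.27, 80.66], [-181.25, 117.63], [-171.15, -9.14], [-177.46, 177.46]. Speed limits (degrees/s): [159.86, 159.86, 180, 180, 180, 180].

### API

Orientations are given as a 3x3 rotation matrix whose columns are the frame's x, y, z axes.
In Python, from station import sense, capture, finish_job, recognise gives the robot as it stands.
- The arm moves only by the tool apply_moves, never from a script. Its argument "plan" is a list that holds one entry, the list of rows, each a list of 7 numbers: the opening in per cent of the stroke, from 0 (shut) to 100 (fully open), then the shift along the world's x, y, z in units of 25 mm (1.0 is 25 mm), then the turn, a rotation vector about the world's x, y, z in rad. A call has 1 to 12 rows; each row shifts and turns the pose as measured when the row begins; what a row does not reach is not made up. A row lasts 1/12 s, in which the tool goes at most 41.7 mm and 7.16 degrees, less where a joint would pass 70% of its speed; a pose out of reach is approached as far as the arm can. A call is refused whole if a number of a shift passes 1 or a number of a turn 0.125, either way. A call with a gripper value outside its range is refused whole. The fingers move at their own pace and stop on an object; the grip force is fixed at half the most. Time passes only in rows, so rows that do not move let the fingers close. It gives the time, the measured TCP pose, the force and the opening at its end, in the units of the state.
- sense(): the state, without advancing time (a new reading comes with each control period).
- capture(name): name is "side" or "top"; returns a dict with "pixels" (420x560x3 uint8, red, green, blue), "depth" (420x560 float32, m along the optical axis (not along the pixel's ray), 0 where there is no reading), "mtx" (3x3 intrinsics, pixels), "R" (3x3) and "t" (3): a world point X has camera coordinates R X + t. Camera axes: x right, y down, z forward; pixel columns grow to the right and rows downward; lengths in m; the calibration is good to about 2 mm. A picture is of the moment at which its call begins.
- finish_job(): hands the job in, once; it reports no verdict.
Trained networks look in a picture, given as the dict that the camera call returned (one of the last four; its "shot" number tells which), for a name from the list of things; names that differ only in an ending like _2 or _b are one class to them, and where a whole thing is asked for, a point or a joint stands for the part that bears it (a point fixed in the world has none). Each returns a list of dicts, best first, with "score" (0 to 1); they miss things now and then, are a little off and sometimes report something else, mostly with a low value. They report only what shows in the picture. A call takes as long as a camera call.
- recognise(label, picture): "at" ([x, y, z] in m, in the coordinates of the camera as it stood for that picture, good to about 4 mm: the middle of the surface that is visible of it).
The state is a dict: "time_s": time; "joints": joint angles; "joint_velocities": joint speeds; "effort": joint torques, N m; "tcp_pos": TCP position; "ee_rot": TCP orientation; "wrist_force": force on the tool from outside, world axes, zero at the start; "moment": the same for the moment, N m; "gripper_width": opening from 0.0 (shut) to 1.0 (fully open).
Only numpy, scipy, OpenCV 4.12 (cv2) and the standard library are available. Lean on these libraries where they do the work, as an engineer would, in place of code of your own. Each camera call takes 0.05 s, during which the arm holds its last target.

### The job

Close the five sample tubes in the dark metal block by running your fingertips lightly along the row of hinged caps, unhurriedly and from the hinge side onward, so that the caps fold flat down one after another from the first to the last and all are fully shut. Stay low over the row, without raising your hand away, until the last one is down, then leave the row clear. Pick nothing up, do not push the block out of its place or lean hard on it, and leave the other things on the bench where they are.

Things in the scene. Friction and masses are not known exactly. Their poses are not given: they have to be found in the camera images.
- block: dark anodised aluminium tube block, 84 mm (its x) by 200 (its y) by 45 mm high, 1.9 kg, loose on the bench, x within 30 degrees of straight away from the robot; origin under its centre, z up. Five hinge-capped plastic tubes are wedged in it, in a row along y at x = +16 mm, y = -72, -36, 0, 36, 72 mm (cap1 to cap5), rims 61 mm above the bench. In wells at x = -24 mm stand two vials, tops 66 mm up
- cap1_seat (a point): point fixed on the block: centre of the flat top of cap 1 when shut (63 mm above the bench). Cap 1 is the first of the row, at the -y end (to the right as seen from the robot). Every cap is hinged on its -y side, 12.5 mm from its centre, across the row at rim level (2 mm below its top); so each cap's hinge side faces cap 1's end of the row
- cap5_seat (a point): the same point for cap 5, the last of the row, at the +y end, 144 mm from cap1_seat; the others lie evenly between, 36 mm apart. Each cap is a flat disc 21 mm across, 2 mm thick, with a 12 mm wide thumb lip towards cap 5's end, turned up a little: its end is 27 mm from the hinge (14.5 mm from the centre) and, when shut, 2 mm higher than the disc's top (65 mm above the bench)
- cap1 (a joint): opening angle of cap 1, rad: 0 = shut flat, more = further up, at most 1.5. All caps start ajar at 0.3 to 0.85, lips up to 23 mm above the rims. The hinge is slightly stiff (0.005 N m): a cap stays at the angle where it is left and does not spring open. Shut, it rests on a springy seal that gives about 1 mm under 1.5 N at the lip, and comes back to 0
- cap2 (a joint): opening angle of cap 2 in rad, as for cap 1
- cap3 (a joint): opening angle of cap 3 in rad, as for cap 1
- cap4 (a joint): opening angle of cap 4 in rad, as for cap 1
- cap5 (a joint): opening angle of cap 5 in rad, as for cap 1
- vial_a: small loose screw-capped vial, 12 mm across, 41 mm tall, standing in a well of the block's other row; origin under its foot; a bystander
- vial_b: second vial like vial_a, two wells further along; a bystander
- marker: felt-tip pen 128 mm long, 11 mm thick, lying on the bench beside the block; origin under its middle; a bystander
- forceps: steel forceps 115 mm long, 6 mm high, lying on the bench on the block's other side; origin under the middle; a bystander
- slide_box: closed grey slide storage box 92 x 207 x 36 mm; origin under its middle; a bystander
- staining_jar: lidded glass staining jar with slides, foot 50 x 56 mm, 97 mm tall; origin under its middle; a bystander
- dropper: amber dropper bottle 38 mm across, 85 mm tall; origin under its middle; a bystander
- tip_box: closed pipette-tip box 85 x 122 x 58 mm; origin under its middle; a bystander

How it is judged (in metres and radians):
On the way, in this order (a step that is already met when the one before it is completed fails the run):
1. the first cap is down, before the third (value of joint cap1 below 0.12 rad), for 0.05 s.
2. the third cap is down, before the last (value of joint cap3 below 0.12 rad), for 0.05 s.
3. all five caps are down (value of joint each of cap1, cap2, cap3, cap4, cap5 below 0.12 rad), for 0.1 s.
At the end, for the whole second after the job is handed in: All five caps are shut to within 0.12 rad (7 degrees: their lips within about 3 mm of the shut height), the block stands flat and still within 15 mm of where it was, and all the bystanders are within 25 mm of where they were (all of step 3 and distance of block from where it was at the start of the episode below 0.015 m and angle between block's own z axis and vertical below 0.05 rad and linear speed of block below 0.01 m/s and distance of each of vial_a, vial_b, marker, forceps, slide_box, staining_jar, dropper, tip_box from where it was at the start of the episode below 0.025 m); the robot touches nothing.
It fails at once if the block is lifted or pushed more than 15 mm out of its place (height (world z) of block above 0.008 m or distance of block from where it was at the start of the episode above 0.015 m or angle between block's own z axis and vertical above 0.08 rad).
It fails at once if the fingers lean on the block and its tubes with more than 30 N (contact force between the fingers and block above 30 N).
It fails at once if the hand is raised away (fingertips some 60 mm above the caps) when the first cap is down and the last is not yet (value of joint cap1 below 0.12 rad and value of joint cap5 above 0.14 rad and z of the grasp point in the frame of block above 0.145 m).
It fails at once if a vial is lifted out of its well, or another thing on the bench is moved more than 25 mm or lifted (distance of any of vial_a, vial_b, marker, forceps, slide_box, staining_jar, dropper, tip_box from where it was at the start of the episode above 0.025 m or height (world z) of any of marker, forceps, slide_box, staining_jar, dropper, tip_box above 0.012 m).
It also fails if it takes over 38 s, if anything falls off the work surface, if the arm or the gripper's body presses on something with over 40 N, if the wrist force passes 120 N, or if a joint passes its speed limit or range.

## Working session

There is one attempt and no reset: what is moved stays moved. The work goes in short steps, Python scripts to look and compute and a tool call to move; the robot and the scene stay as the last step left them, time stands still between calls to the robot, and variables do not carry over. Pictures are saved under pics/ and viewed, and the job is handed in when it is done.

Besides the shell and the picture viewer there is one more tool, called after ">>>" as name([rows], argument=value, ...), one row to a line, values as JSON. apply_moves: Moves the arm, as the interface text tells. Its arguments: {"type":"object","properties":{"plan":{"type":"array","items":{"type":"array","items":{"type":"array","items":{"type":"number"}}}}},"required":["plan"]}

```bash
mkdir -p pics; ls
cat > h.py <<'E'
from station import sense, capture, finish_job, recognise
import numpy as np, cv2
def world(p,x): return np.array(p["R"]).T@(np.array(x)-np.array(p["t"]))
def cloud(p):
    d=p["depth"];K=np.array(p["mtx"]);v,u=np.indices(d.shape)
    X=np.stack([(u-K[0,2])/K[0,0]*d,(v-K[1,2])/K[1,1]*d,d],-1)
    return (X-np.array(p["t"]))@np.array(p["R"])
def save(p,n): cv2.imwrite(f"pics/{n}.png",p["pixels"][:,:,::-1])
E
python3 - <<'E'
from h import *
s=sense();print(s)
for n in("top","side"):
    p=capture(n);save(p,n+"1");np.savez(n+"1.npz",**{k:p[k] for k in("pixels","depth","mtx","R","t")})
    for l in("block","cap1_seat","cap5_seat","cap1","vial_a","staining_jar","dropper","tip_box","slide_box"):
        print(n,l,[(np.round(world(p,r["at"]),4).tolist(),round(r["score"],2)) for r in recognise(l,p)][:6])
print(sense()["time_s"])
E
```

```text
pics
{'time_s': 0.0, 'joints': array([-6.05263293e+01,  2.20892404e+01,  3.78365367e-01, -3.06608087e-02,
       -6.84109396e+01, -1.48152252e+01]), 'joint_velocities': array([-0.04369   ,  0.02553904,  0.01253737, -0.06026747, -0.01847424,
        0.02554971]), 'effort': array([-3.53680489e-04, -3.90668321e+01,  1.87399685e+01,  4.21977997e+00,
        1.09637371e-02, -2.06574678e-04]), 'tcp_pos': array([ 0.15801697, -0.60407306,  0.22946162]), 'ee_rot': array([[-9.67501462e-01, -2.52864679e-01, -6.12856096e-04],
       [-2.52865414e-01,  9.67499194e-01,  2.09569685e-03],
       [ 6.30100683e-05,  2.18255988e-03, -9.99997616e-01]]), 'wrist_force': array([ 0.42201884, -0.7300713 , -0.10493528]), 'moment': array([0.01769239, 0.01006606, 0.04144549]), 'gripper_width': 1.0017797581626713}
top block [([0.5132, 0.0695, 0.0496], 0.72)]
top cap1_seat [([0.514, 0.0742, 0.0447], 0.84), ([0.5887, 0.0935, 0.009], 0.36)]
top cap5_seat [([0.513, 0.0743, 0.0449], 0.85)]
top cap1 [([0.5092, 0.1417, 0.0719], 0.59), ([0.5303, 0.0784, 0.072], 0.57), ([0.5477, 0.0103, 0.0679], 0.41)]
top vial_a []
top staining_jar [([0.4751, 0.3372, 0.0961], 0.71)]
top dropper [([0.5294, 0.0766, 0.0714], 0.57)]
top tip_box [([0.5765, -0.373, 0.0582], 0.72)]
top slide_box [([0.5961, 0.3628, 0.0358], 0.82)]
side block [([0.4941, 0.1047, 0.0439], 0.56)]
side cap1_seat [([0.4998, 0.1028, 0.0388], 0.97)]
side cap5_seat [([0.4997, 0.1015, 0.0393], 0.66)]
side cap1 [([0.5592, -0.3426, 0.053], 0.35)]
side vial_a [([0.4789, 0.1064, 0.0558], 0.6), ([0.4967, 0.0377, 0.0536], 0.49)]
side staining_jar [([0.4648, 0.3531, 0.0663], 0.57)]
side dropper [([0.4423, -0.3247, 0.0449], 0.65), ([0.5589, -0.3415, 0.0524], 0.31), ([0.4661, 0.3517, 0.0638], 0.21)]
side tip_box [([0.5602, -0.3412, 0.053], 0.59)]
side slide_box [([0.5843, 0.3829, 0.0389], 0.74)]
1.0
```

View pics/top1.png

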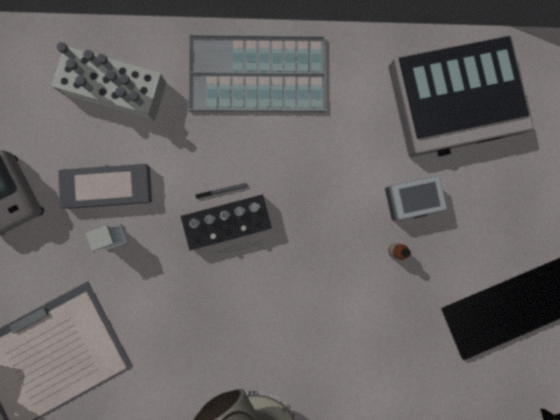

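View pics/side1.png

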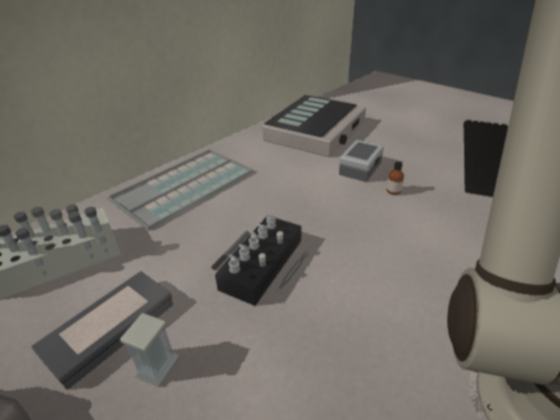

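Run:
```python
from h import *
for n in("top","side"):
    p=dict(np.load(n+"1.npz"));W=cloud(p);d=p["depth"]
    m=(d>0)&(abs(W[...,0]-.52)<.12)&(abs(W[...,1]-.07)<.16)
    t=m&(W[...,2]>.035)&(W[...,2]<.049)
    P=W[t];r=cv2.minAreaRect(P[:,:2].astype(np.float32)*1000);print(n,t.sum(),np.median(P[:,2]),r)
    z=np.where(m,W[...,2],0)*1000
    v,u=np.where(m&(W[...,2]>.03));print(v.min(),v.max(),u.min(),u.max())
    a,b,c,e=v.min()-10,v.max()+10,u.min()-10,u.max()+10
    k=min(780/(e-c),580/(b-a))
    cv2.imwrite(f"pics/{n}z.png",cv2.resize(p["pixels"][a:b,c:e,::-1],None,fx=k,fy=k,interpolation=cv2.INTER_CUBIC))
    print(k,c,a)
```

```text
top 2553 0.04433529234547783 ((514.0654296875, 73.67279815673828), (83.9975814819336, 200.19338989257812), 15.553144454956055)
194 250 181 272
7.027027027027027 171 184
side 2533 0.04378134932904652 ((514.042236328125, 73.61188507080078), (85.45772552490234, 202.6744842529297), 15.45067310333252)
216 294 215 301
5.918367346938775 205 206
```

The block fits 84 x 200 mm in both views, with its centre at about (0.514, 0.0737) and a yaw of about 15.5°. In the top view the caps lie along the far edge, from (194,222) to (254,207), with cap 1 on the right. I'll look closer and compute the waypoints.

View pics/topz.png

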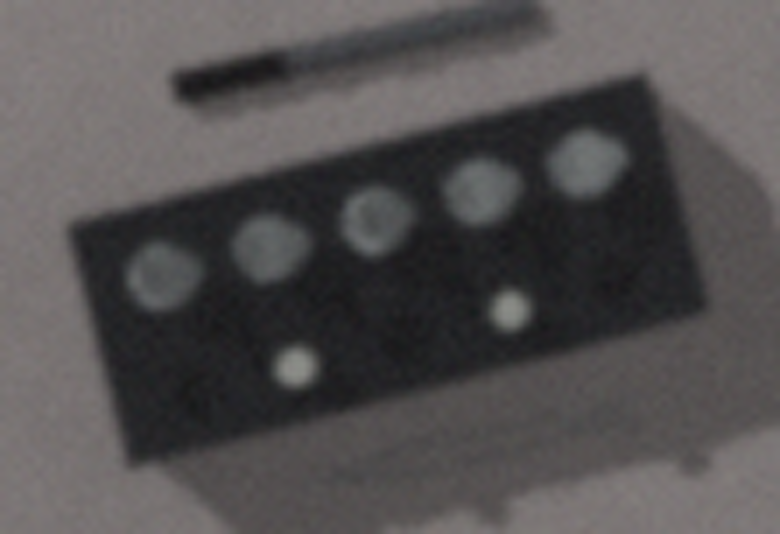

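View pics/sidez.png

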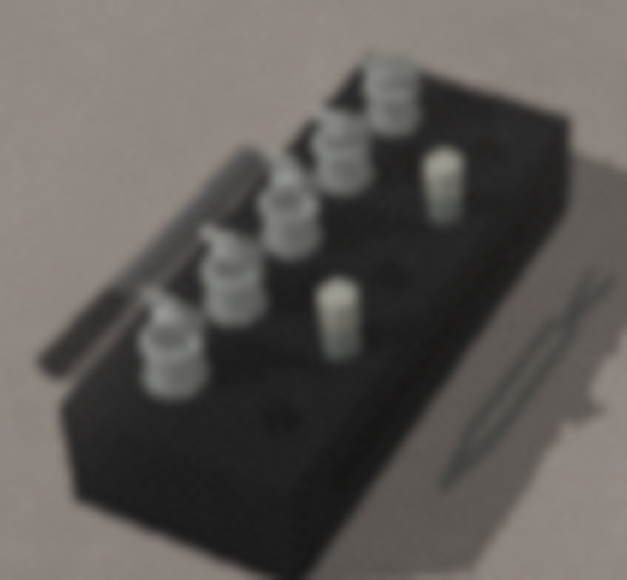

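```bash
cat >> h.py <<'E'
C=np.array([.5140,.0737]);a=np.radians(15.5);XB=np.array([np.cos(a),np.sin(a)]);YB=np.array([-np.sin(a),np.cos(a)])
def bw(x,y): return C+x*XB+y*YB
def rep():
    s=sense();d=s["tcp_pos"][:2]-C
    print("t",round(s["time_s"],2),"blk",np.round(1000*np.array([d@XB,d@YB]),1),"tip z",round(1000*s["tcp_pos"][2]-8,1),"F",np.round(s["wrist_force"],2),"w",s["gripper_width"],"R",np.round(s["ee_rot"][:,1:],3).tolist())
    return s
E
python3 - <<'E'
from h import *
for y in(-.11,-.072,.072,.115): print(y,bw(.016,y))
s=rep();print((np.r_[bw(.016,-.11),.13]-s["tcp_pos"])/.025)
p=dict(np.load("top1.npz"));W=cloud(p)
d=W[...,:2]-C;bx=d@XB*1000;by=d@YB*1000;z=W[...,2]*1000
m=(abs(bx)<45)&(abs(by)<105)&(z>52)
for lo in range(-100,100,4):
    for nm,k in(("far",bx>0),("near",bx<0)):
        q=m&k&(by>=lo)&(by<lo+4)
        if q.sum(): print(nm,lo+2,"zmax",round(z[q].max(),1),"bx",round(bx[q].mean(),1),q.sum())
E
```

```text
-0.11 [ 0.55881431 -0.02802354]
-0.072 [0.54865925 0.00859442]
0.072 [0.51017692 0.14735721]
0.115 [0.49868567 0.18879332]
t 1.0 blk [-524.2 -558.6] tip z 222.6 F [-0.8   0.44 -0.36] w 0.9978466011993339 R [[-0.253, 0.0], [0.967, -0.0], [-0.0, -1.0]]
[16.02561313 23.06459862 -4.02251947]
far -86 zmax 61.6 bx 17.3 3
far -82 zmax 67.2 bx 15.5 8
far -78 zmax 68.9 bx 16.5 13
far -74 zmax 69.8 bx 15.7 15
far -70 zmax 73.6 bx 16.4 15
near -70 zmax 1037.0 bx -35.3 952
far -66 zmax 74.2 bx 15.4 11
far -62 zmax 76.8 bx 15.7 8
far -50 zmax 60.9 bx 17.2 3
far -46 zmax 65.4 bx 15.4 8
far -42 zmax 69.6 bx 16.8 14
near -42 zmax 65.5 bx -24.3 4
far -38 zmax 71.2 bx 15.3 17
near -38 zmax 68.1 bx -24.6 10
far -34 zmax 77.1 bx 16.0 15
near -34 zmax 68.0 bx -23.5 8
far -30 zmax 78.0 bx 15.0 11
near -30 zmax 63.6 bx -25.1 2
far -26 zmax 79.6 bx 16.9 2
far -14 zmax 63.1 bx 17.0 3
far -10 zmax 68.0 bx 15.4 9
far -6 zmax 74.8 bx 16.2 15
far -2 zmax 81.2 bx 15.4 19
far 2 zmax 84.2 bx 16.1 12
far 6 zmax 79.6 bx 13.8 8
far 10 zmax 62.8 bx 17.1 4
far 22 zmax 61.2 bx 18.0 3
far 26 zmax 67.8 bx 15.5 9
far 30 zmax 71.4 bx 16.5 15
near 30 zmax 65.2 bx -24.1 6
far 34 zmax 74.2 bx 15.4 19
near 34 zmax 67.4 bx -24.3 10
far 38 zmax 78.9 bx 15.6 14
near 38 zmax 67.4 bx -23.8 8
far 42 zmax 80.9 bx 14.0 9
near 42 zmax 66.3 bx -23.7 2
far 58 zmax 63.6 bx 16.8 4
far 62 zmax 71.6 bx 15.9 13
far 66 zmax 71.8 bx 16.1 15
far 70 zmax 78.2 bx 15.6 19
far 74 zmax 84.6 bx 15.5 15
far 78 zmax 82.9 bx 14.1 4
far 82 zmax 60.8 bx 15.4 2
```

The zooms show five ajar caps hinged on cap 1's side (cap 1 at the right in the top view) and vials at x = -24, y = ±36. The depth profile agrees with my block frame. Next I'll move over with the gripper closed.

>>> apply_moves([
  [[0,0.7,1,0,0,0,0.015],[0,0.7,1,0,0,0,0],[0,0.7,1,0,0,0,0],[0,0.7,1,0,0,0,0],[0,0.7,1,0,0,0,0],[0,0.7,1,0,0,0,0],[0,0.7,1,0,0,0,0],[0,0.7,1,0,0,0,0],[0,0.7,1,0,0,0,0],[0,0.7,1,0,0,0,0],[0,0.7,1,0,0,0,0],[0,0.7,1,0,0,0,0]],
])

```text
time_s: 2.0
tcp_pos: [0.3717, -0.2953, 0.2305]
ee_rot: [[-0.966, -0.258, 0.002], [-0.258, 0.966, -0.003], [-0.001, -0.003, -1.0]]
wrist_force: [1.6, -0.3, -0.1]
gripper_width: 0.175
```

Run:
```python
from h import *
s=rep();print((np.r_[bw(.016,-.115),.10]-s["tcp_pos"])/.025)
```

```text
t 2.0 blk [-235.7 -317.6] tip z 222.5 F [ 1.56 -0.34 -0.08] w 0.17498571563997592 R [[-0.258, 0.002], [0.966, -0.003], [-0.003, -1.0]]
[ 7.53777554 10.49995991 -5.21907011]
```

>>> apply_moves([
  [[0,0.7,1,0,0,0,0.008],[0,0.7,1,0,0,0,0],[0,0.7,1,0,0,0,0],[0,0.7,1,0,0,0,0],[0,0.7,1,-0.2,0,0,0],[0,0.7,1,-0.4,0,0,0],[0,0.7,1,-0.5,0,0,0],[0,0.7,1,-0.5,0,0,0],[0,0.7,0.9,-0.5,0,0,0],[0,0.5,0.6,-0.5,0,0,0],[0,0.1,0.1,-0.4,0,0,0],[0,0,0,0,0,0,0]],
])

```text
time_s: 3.0
tcp_pos: [0.5557, -0.0366, 0.1569]
ee_rot: [[-0.961, -0.275, 0.017], [-0.275, 0.961, -0.004], [-0.015, -0.009, -1.0]]
wrist_force: [-0.8, -0.2, 0.0]
gripper_width: 0.005
```

Run:
```python
from h import *
for i in range(1):
  s=rep();print((np.r_[bw(.016,-.115),.0724]-s["tcp_pos"])/.025)
p=capture("side");save(p,"side2");rep()
p=capture("side");rep()
```

```text
t 3.0 blk [  10.7 -117.5] tip z 148.9 F [-0.85 -0.22  0.01] w 0.0052843697164871506 R [[-0.275, 0.017], [0.961, -0.004], [-0.009, -1.0]]
[ 0.17714203  0.15090774 -3.38157137]
t 3.05 blk [  10.9 -118. ] tip z 150.0 F [ 0.5  -0.01  0.18] w 0.009108288232122973 R [[-0.275, 0.018], [0.961, -0.005], [-0.009, -1.0]]
t 3.1 blk [  10.8 -118.6] tip z 151.0 F [-0.79 -0.83  0.55] w 0.0038621767583729553 R [[-0.274, 0.02], [0.962, -0.005], [-0.01, -1.0]]
```

View pics/side2.png

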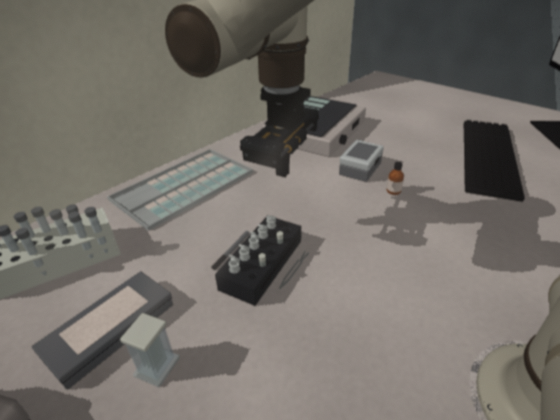

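>>> apply_moves([
  [[0,0.2,0.2,-0.6,0.005,0.02,-0.008],[0,0,0,-0.6,0,0,0],[0,0,0,-0.6,0,0,0],[0,0,0,-0.6,0,0,0],[0,0,0,-0.4,0,0,0],[0,0,0,0,0,0,0],[0,0,0,0,0,0,0]],
])

```text
time_s: 3.68
tcp_pos: [0.5618, -0.0394, 0.0959]
ee_rot: [[-0.966, -0.259, 0.013], [-0.259, 0.966, 0.002], [-0.013, -0.002, -1.0]]
wrist_force: [0.1, -1.2, 0.2]
gripper_width: 0.002
```

Run:
```python
from h import *
for i in range(1):
  s=rep();print((np.r_[bw(.016,-.115),.0724]-s["tcp_pos"])/.025)
p=capture("side");rep()
```

```text
t 3.68 blk [  15.8 -121.8] tip z 87.9 F [ 0.13 -1.23  0.2 ] w 0.0024998821074665727 R [[-0.259, 0.013], [0.966, 0.002], [-0.002, -1.0]]
[-0.06566159  0.26214306 -0.93990166]
t 3.73 blk [  15.8 -121.7] tip z 88.0 F [-0.16 -0.33  0.35] w 0.008058237387579397 R [[-0.258, 0.013], [0.966, 0.002], [-0.002, -1.0]]
```

>>> apply_moves([
  [[0,0,0.1,-0.3,0,0.012,0.008],[0,0,0,-0.3,0,0,0],[0,0,0,-0.2,0,0,0],[0,0,0,-0.1,0,0,0],[0,0,0,0,0,0,0],[0,0,0,0,0,0,0]],
])

```text
time_s: 4.23
tcp_pos: [0.5635, -0.0367, 0.0744]
ee_rot: [[-0.964, -0.267, 0.006], [-0.267, 0.964, 0.003], [-0.006, 0.001, -1.0]]
wrist_force: [0.9, -0.3, -0.7]
gripper_width: 0.008
```

Run:
```python
from h import *
for i in range(1):
  s=rep();print((np.r_[bw(.016,-.115),.0724]-s["tcp_pos"])/.025)
p=capture("side");rep();save(p,"side3")
W=cloud(p);d=W[...,:2]-C;bx=d@XB*1000;by=d@YB*1000
m=(abs(bx-16)<35)&(abs(by+117)<30)&(W[...,2]>.05)&(W[...,2]<.1)
print("finger: minz",np.sort(W[m][:,2])[:15]*1000,"by",by[m].min(),by[m].max(),"bx",bx[m].min(),bx[m].max())
```

```text
t 4.23 blk [  18.2 -119.6] tip z 66.4 F [ 0.94 -0.32 -0.67] w 0.00794327141677236 R [[-0.267, 0.006], [0.964, 0.003], [0.001, -1.0]]
[-0.13385482  0.15498577 -0.08076167]
t 4.28 blk [  18.2 -119.6] tip z 66.4 F [-0.23  0.02  0.54] w 0.002977000179414277 R [[-0.267, 0.006], [0.964, 0.003], [0.001, -1.0]]
finger: minz [65.30838852 65.98535738 66.44166304 66.73673153 67.0848103  67.12814094
 67.84551366 67.8946655  67.99190336 68.08308827 68.2173952  68.23985316
 68.45569169 68.77110121 68.80070564] by -132.13225320366178 -107.20249506999804 bx 5.784420950064855 28.997201679401
```

View pics/side3.png

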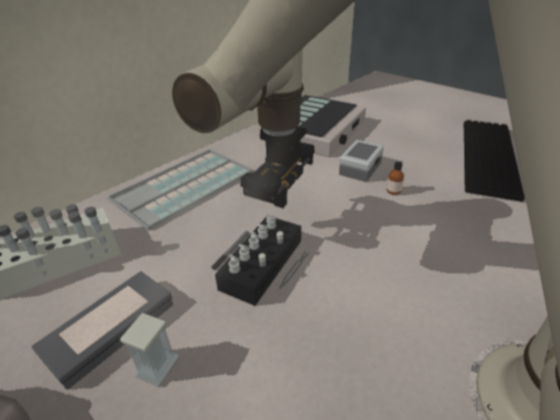

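The picture shows the closed fingertips just beyond the cap 1 end of the block. The depth puts the tips about 65–66 mm up, against 66.4 mm from the arm. I'll lower slightly and start the sweep.

>>> apply_moves([
  [[0,-0.1,0.1,-0.07,0,0.005,0.003],[0,-0.06,0.2,0,0,0,0],[0,-0.06,0.2,0,0,0,0],[0,-0.06,0.2,0,0,0,0],[0,-0.06,0.2,0,0,0,0],[0,-0.06,0.2,0,0,0,0]],
])

```text
time_s: 4.78
tcp_pos: [0.553, -0.0069, 0.0731]
ee_rot: [[-0.963, -0.27, 0.002], [-0.27, 0.963, 0.003], [-0.002, 0.002, -1.0]]
wrist_force: [-0.1, 0.2, -0.1]
gripper_width: 0.008
```

```bash
python3 -c "
from h import *
rep()"
```

```text
t 4.78 blk [ 16.  -88.1] tip z 65.1 F [-0.07  0.22 -0.1 ] w 0.007684464734531001 R [[-0.27, 0.002], [0.963, 0.003], [0.002, -1.0]]
```

>>> apply_moves([
  [[0,-0.06,0.2,-0.03,0,0,0],[0,-0.06,0.2,0,0,0,0],[0,-0.06,0.2,0,0,0,0],[0,-0.06,0.2,0,0,0,0],[0,-0.06,0.2,0,0,0,0]],
])

```text
time_s: 5.2
tcp_pos: [0.5454, 0.021, 0.0734]
ee_rot: [[-0.962, -0.272, 0.004], [-0.272, 0.962, 0.002], [-0.004, 0.001, -1.0]]
wrist_force: [0.5, 0.1, 1.8]
gripper_width: 0.006
```

```bash
python3 -c "
from h import *
rep()
p=capture('side');rep();save(p,'side4')
cv2.imwrite('pics/side4z.png',cv2.resize(p['pixels'][180:310,190:330,::-1],None,fx=4,fy=4,interpolation=cv2.INTER_CUBIC))"
```

```text
t 5.2 blk [ 16.1 -59.2] tip z 65.4 F [0.53 0.07 1.82] w 0.0059757174924852515 R [[-0.272, 0.004], [0.962, 0.002], [0.001, -1.0]]
t 5.25 blk [ 16.1 -58.4] tip z 65.4 F [0.36 0.12 1.82] w 0.002707510771610313 R [[-0.272, 0.004], [0.962, 0.003], [0.002, -1.0]]
```

View pics/side4z.png

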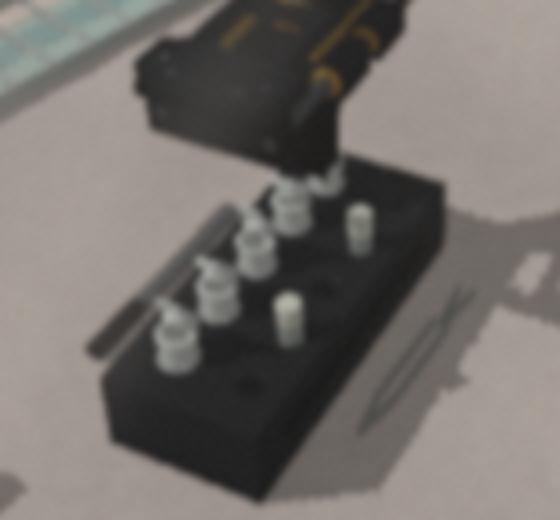

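The zoom shows the fingers over cap 1 with caps 2 to 5 still up and the block unmoved. The upward force is 1.8 N, which is light contact. I'll continue.

>>> apply_moves([
  [[0,-0.06,0.2,-0.03,0,0,-0.002],[0,-0.06,0.2,0,0,0,0],[0,-0.06,0.2,-0.02,0,0,0],[0,-0.06,0.2,0,0,0,0],[0,-0.06,0.2,-0.02,0,0,0],[0,-0.06,0.2,0,0,0,0]],
])

```text
time_s: 5.75
tcp_pos: [0.5366, 0.0527, 0.073]
ee_rot: [[-0.963, -0.271, 0.006], [-0.271, 0.963, -0.0], [-0.005, -0.002, -1.0]]
wrist_force: [1.9, -4.4, 3.3]
gripper_width: 0.009
```

```bash
python3 -c "
from h import *
rep()"
```

```text
t 5.75 blk [ 16.2 -26.3] tip z 65.0 F [ 1.93 -4.4   3.28] w 0.009022333433530571 R [[-0.271, 0.006], [0.963, -0.0], [-0.002, -1.0]]
```

>>> apply_moves([
  [[0,-0.04,0.15,0,0,0.004,-0.002],[0,-0.04,0.15,0,0,0,0],[0,-0.04,0.15,0,0,0,0]],
])

```text
time_s: 6.0
tcp_pos: [0.5333, 0.0652, 0.0733]
ee_rot: [[-0.963, -0.269, 0.002], [-0.269, 0.963, -0.0], [-0.002, -0.001, -1.0]]
wrist_force: [0.3, -1.1, 0.8]
gripper_width: 0.007
```

```bash
python3 -c "
from h import *
rep()
p=capture('side');rep();save(p,'side5')
cv2.imwrite('pics/side5z.png',cv2.resize(p['pixels'][180:310,190:330,::-1],None,fx=4,fy=4,interpolation=cv2.INTER_CUBIC))
p0=dict(np.load('side1.npz'));
for q in(p0,p):
  W=cloud(q);m=(q['depth']>0)&(abs(W[...,0]-.52)<.12)&(abs(W[...,1]-.07)<.16)&(W[...,2]>.02)&(W[...,2]<.049)&((W[...,:2]-C)@YB>.0)
  print(W[m][:,:2].min(0),W[m][:,:2].max(0),m.sum())
"
```

```text
t 6.0 blk [ 16.3 -13.3] tip z 65.3 F [ 0.31 -1.14  0.79] w 0.006919409677007064 R [[-0.269, 0.002], [0.963, -0.0], [-0.001, -1.0]]
t 6.05 blk [ 16.4 -12.7] tip z 65.2 F [-0.02  1.52  0.97] w 0.007170013377023676 R [[-0.269, 0.002], [0.963, -0.0], [-0.001, -1.0]]
[0.44675124 0.06311899] [0.55109552 0.18184196] 1917
[0.44584829 0.06235323] [0.55280079 0.18176471] 1913
```

View pics/side5z.png

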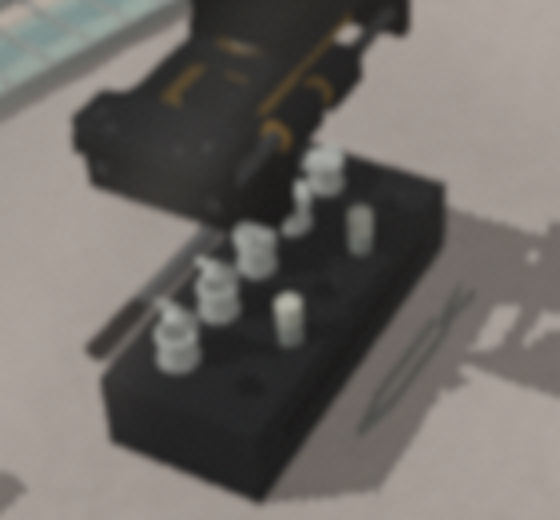

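The zoom shows cap 1 flat, the fingers past cap 2 and onto cap 3, and the block in place. I'll continue the sweep.

>>> apply_moves([
  [[0,-0.05,0.15,-0.03,0,0,0],[0,-0.05,0.15,0,0,0,0],[0,-0.05,0.15,-0.02,0,0,0],[0,-0.05,0.15,0,0,0,0],[0,-0.05,0.15,-0.02,0,0,0],[0,-0.05,0.15,0,0,0,0]],
])

```text
time_s: 6.55
tcp_pos: [0.5266, 0.0874, 0.0733]
ee_rot: [[-0.962, -0.272, 0.003], [-0.272, 0.962, -0.006], [-0.002, -0.007, -1.0]]
wrist_force: [0.3, -1.5, 0.7]
gripper_width: 0.004
```

```bash
python3 -c "
from h import *
rep()"
```

```text
t 6.55 blk [15.8  9.9] tip z 65.3 F [ 0.29 -1.49  0.67] w 0.0035382053968759136 R [[-0.272, 0.003], [0.962, -0.006], [-0.007, -1.0]]
```

>>> apply_moves([
  [[0,-0.04,0.15,-0.03,0.006,0.002,-0.003],[0,-0.04,0.15,0,0,0,0],[0,-0.04,0.15,-0.03,0,0,0],[0,-0.04,0.15,0,0,0,0],[0,-0.04,0.15,-0.02,0,0,0],[0,-0.04,0.15,0,0,0,0],[0,-0.04,0.15,0,0,0,0]],
])

```text
time_s: 7.13
tcp_pos: [0.5191, 0.1154, 0.0718]
ee_rot: [[-0.963, -0.269, 0.001], [-0.269, 0.963, -0.002], [-0.001, -0.002, -1.0]]
wrist_force: [2.0, -9.4, 7.7]
gripper_width: 0.004
```

```bash
python3 -c "
from h import *
rep()
p=capture('side');rep();save(p,'side6')
cv2.imwrite('pics/side6z.png',cv2.resize(p['pixels'][180:310,190:330,::-1],None,fx=4,fy=4,interpolation=cv2.INTER_CUBIC))"
```

```text
t 7.13 blk [16.1 38.8] tip z 63.8 F [ 2.01 -9.4   7.72] w 0.0037712617564834884 R [[-0.269, 0.001], [0.963, -0.002], [-0.002, -1.0]]
t 7.18 blk [16.1 39.1] tip z 64.0 F [-0.   -4.03  5.84] w 0.002871006683656325 R [[-0.27, 0.001], [0.963, -0.002], [-0.002, -1.0]]
```

View pics/side6z.png

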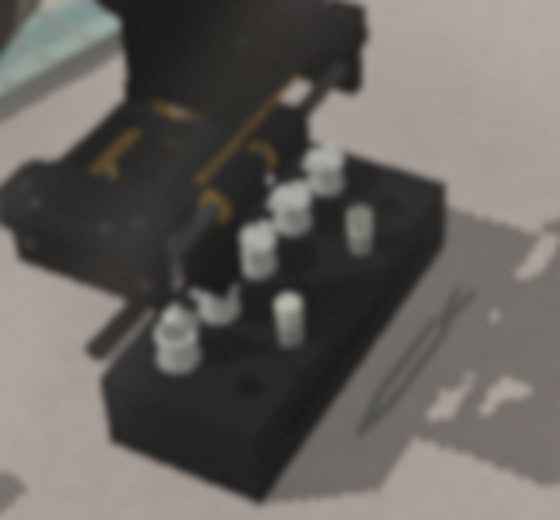

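The zoom shows caps 1 to 3 flat, the fingers on cap 4 and cap 5 still up. The tip has sunk to about 63.9 mm and the drag reached 9 N, so I'll ease up by about 1 mm and finish slowly.

>>> apply_moves([
  [[0,-0.03,0.08,0.04,0,0,0],[0,-0.04,0.12,0,0,0,0],[0,-0.04,0.12,0,0,0,0]],
])

```text
time_s: 7.43
tcp_pos: [0.5161, 0.1244, 0.0732]
ee_rot: [[-0.963, -0.27, 0.001], [-0.27, 0.963, -0.002], [-0.001, -0.003, -1.0]]
wrist_force: [0.3, -2.3, 3.1]
gripper_width: 0.006
```

```bash
python3 -c "
from h import *
rep()"
```

```text
t 7.43 blk [15.6 48.2] tip z 65.2 F [ 0.32 -2.27  3.12] w 0.006366676074889933 R [[-0.27, 0.001], [0.963, -0.002], [-0.003, -1.0]]
```

>>> apply_moves([
  [[0,-0.03,0.15,-0.02,0.002,0,0],[0,-0.04,0.15,0,0,0,0],[0,-0.04,0.15,-0.02,0,0,0],[0,-0.04,0.15,0,0,0,0],[0,-0.04,0.15,-0.02,0,0,0],[0,-0.04,0.15,0,0,0,0]],
])

```text
time_s: 7.93
tcp_pos: [0.5094, 0.149, 0.0716]
ee_rot: [[-0.962, -0.271, 0.0], [-0.271, 0.962, -0.002], [0.0, -0.002, -1.0]]
wrist_force: [2.5, -9.5, 8.3]
gripper_width: 0.002
```

```bash
python3 -c "
from h import *
rep()"
```

```text
t 7.93 blk [15.7 73.8] tip z 63.6 F [ 2.5  -9.55  8.29] w 0.0023904907153134264 R [[-0.271, 0.0], [0.962, -0.002], [-0.002, -1.0]]
```

>>> apply_moves([
  [[0,-0.03,0.1,0.03,0,0,0],[0,-0.04,0.15,0,0,0,0],[0,-0.05,0.18,0,0,0,0],[0,-0.05,0.18,0,0,0,0],[0,-0.05,0.2,0,0,0,0],[0,-0.05,0.2,0,0,0,0],[0,-0.05,0.2,0,0,0,0]],
])

```text
time_s: 8.52
tcp_pos: [0.5002, 0.1819, 0.0721]
ee_rot: [[-0.963, -0.271, -0.001], [-0.271, 0.963, -0.003], [0.002, -0.003, -1.0]]
wrist_force: [0.3, -0.0, -0.9]
gripper_width: 0.007
```

```bash
python3 -c "
from h import *
rep()
p=capture('side');save(p,'side7')
cv2.imwrite('pics/side7z.png',cv2.resize(p['pixels'][180:310,190:330,::-1],None,fx=4,fy=4,interpolation=cv2.INTER_CUBIC))"
```

```text
t 8.52 blk [ 15.6 107.9] tip z 64.1 F [ 0.25 -0.05 -0.86] w 0.007137162733121192 R [[-0.271, -0.001], [0.963, -0.003], [-0.003, -1.0]]
```

View pics/side7z.png

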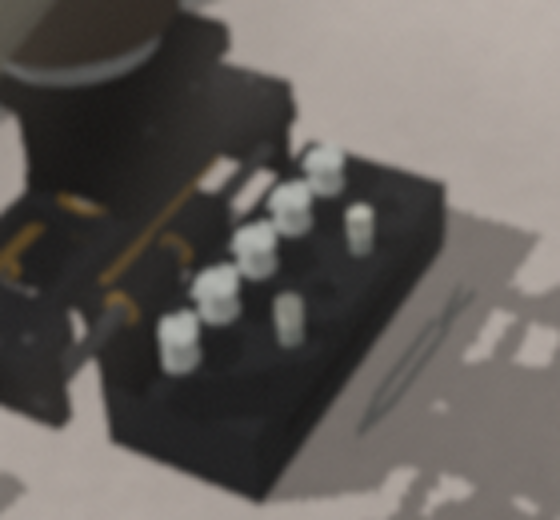

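All five caps look flat in the zoom. I'll move clear and rise.

>>> apply_moves([
  [[0,-0.08,0.3,0,0,0,0],[0,0,0.1,0.3,0,0,0],[0,0,0.1,0.6,0,0,0],[0,0,0.4,0.8,0,0,0],[0,0,0.8,0.8,0,0,0],[0,0,0.8,0.8,0,0,0],[0,-0.3,0.8,0.8,0,0,0],[0,-0.3,0.8,0.8,0,0,0],[0,-0.3,0.8,0.5,0,0,0],[0,-0.2,0.5,0.2,0,0,0],[0,0,0,0,0,0,0],[0,0,0,0,0,0,0]],
])

```text
time_s: 9.57
tcp_pos: [0.4642, 0.3265, 0.2206]
ee_rot: [[-0.962, -0.272, -0.006], [-0.272, 0.962, -0.001], [0.006, 0.0, -1.0]]
wrist_force: [-0.4, 0.3, 0.3]
gripper_width: 0.002
```

Run:
```python
from h import *
rep()
p=capture('side')
cv2.imwrite('pics/side8z.png',cv2.resize(p['pixels'][180:310,190:330,::-1],None,fx=4,fy=4,interpolation=cv2.INTER_CUBIC))
q=capture('top');save(q,'top8')
for n,q in(("top",q),("side",p)):
    W=cloud(q);d=q["depth"]
    m=(d>0)&(abs(W[...,0]-.52)<.12)&(abs(W[...,1]-.07)<.16)
    t=m&(W[...,2]>.035)&(W[...,2]<.049)
    P=W[t];r=cv2.minAreaRect(P[:,:2].astype(np.float32)*1000);print(n,t.sum(),r)
    e=W[...,:2]-C;bx=e@XB*1000;by=e@YB*1000;z=W[...,2]*1000
    for y in(-72,-36,0,36,72):
        k=(d>0)&(abs(bx-16)<7)&(by>y)&(by<y+16)&(z>52)&(z<110)
        print(y,k.sum(),np.round(np.percentile(z[k],[50,90,100]),1) if k.sum() else None)
```

```text
t 9.57 blk [ 19.6 256.9] tip z 212.6 F [-0.42  0.28  0.33] w 0.0015172254982335632 R [[-0.272, -0.006], [0.962, -0.001], [0.0, -1.0]]
top 2509 ((514.1459350585938, 73.701904296875), (84.1805419921875, 200.24424743652344), 15.54799747467041)
-72 35 [62.7 65.7 67.9]
-36 35 [63.6 66.5 67.5]
0 35 [62.7 65.3 67. ]
36 35 [62.9 65.  67.5]
72 36 [63.3 65.4 66.8]
side 2568 ((513.9678344726562, 74.13772583007812), (85.4450454711914, 202.69613647460938), 15.491647720336914)
-72 34 [62.3 63.9 65.1]
-36 43 [61.7 63.4 64.8]
0 43 [62.4 63.3 64.4]
36 47 [62.2 63.1 64.2]
72 47 [62.2 63.5 64.2]
```

View pics/top8.png

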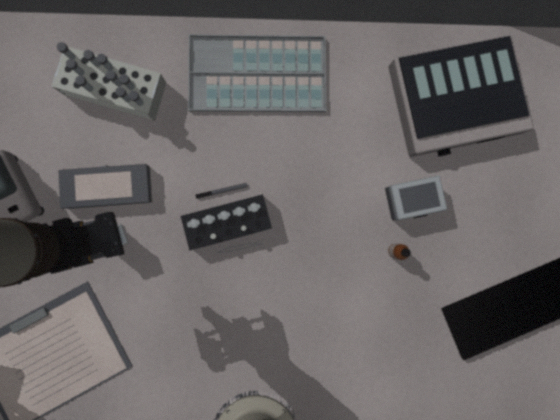

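View pics/side8z.png

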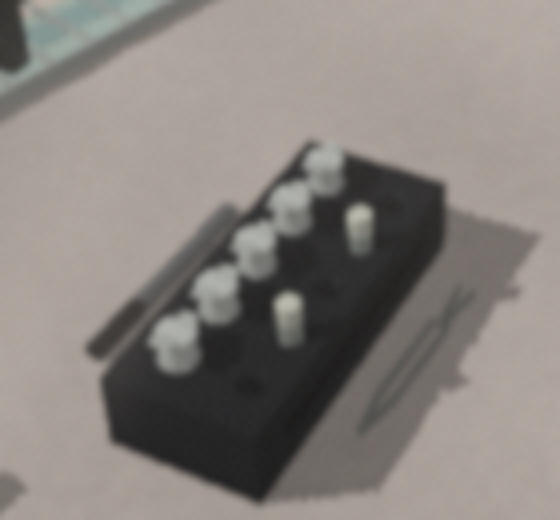

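Both views show all five caps flat (top view, columns 194–254, rows 207–223). The block is where it was and the arm is clear, with its tips about 115 mm above the jar.

```bash
python3 -c "
from h import *
print(finish_job())"
```

```text
the job is handed in; nothing more can be done
None
```

I closed all five caps in one slow, low pass with the gripper shut, from the hinge side of cap 1 to beyond cap 5. Then I lifted clear and handed the job in at about 9.7 s of the 38 s allowed. Handing in reported no verdict.

- **Caps:** side-camera depth puts their discs at about 62–63 mm (63 mm when shut) and their highest points at 64–65 mm (65 mm when shut). The top camera's highest single pixels read 67–68 mm, about 2–3 mm higher; I put this down to noise. Both pictures show every cap flat, and pictures during the pass showed them going down in order.
- **Block:** in the top view it lies within 0.2 mm of its first position. The side view puts the shift at about 0.5 mm.
- **Forces:** the highest wrist-force readings were about 9.5 N sideways and 8.3 N upward, at caps 4 and 5. I read the force only between moves, so a brief higher peak could have gone unseen.
- **Bystanders:** everything visible looked unmoved. The gripper partly hid the staining jar in the last top view, but the tips were about 115 mm above it and the hand never came near it while low.

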